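# Park the sprung test probe of the relay board

### The arm

A 6-joint arm with a two-finger parallel gripper is mounted at the origin on a cart in front of the work surface, level with it; the furniture and walls round the work are solid. World frame = base frame: x ahead of the robot, y to its left, z up, the work surface at z = 0. Lengths are in m, angles in rad, forces in N, time in s.
With the tool pointing down it reaches from about 0.3 to 0.85 m from the base axis. Payload 5.4 kg.
Tool frame: the origin (TCP) lies midway between the tips of the shut fingers; the grasp point (between the pads) lies 19 mm behind it; z points along the fingers, y is the line along which they close (so a half turn about z gives the same grasp; the last joint's range is limited). The gripper opens to 85 mm and grips with 20 to 120 N. Pads are 22 mm wide; open, the fingers measure 114 mm over their backs; the gripper's body (76 mm by 85 mm) begins 54 mm behind the grasp point. The pads swing forward as they close: fully open they stand 13 mm farther back than shut.
Start: joints at [1.021, 0.158, 1.597, -0, 1.386, -0.21], TCP at [0.192, 0.542, 0.205] pointing down, gripper open.
Joint ranges: [-2.91, 2.91], [-0.94, 2.29], [0.18, 2.7], [-1.29, 4.43], [0.17, 2.64], [-3, 3]. Speed limits (rad/s): [2.57, 2.57, 3.14, 3.14, 3.14, 3.14].

### API

Orientations are given as a unit quaternion [x, y, z, w].
In Python, from rig import bot gives the robot as it stands.
- The arm moves only by the tool step_arm, never from a script. Its argument "plan" is a list that holds one entry, the list of rows, each a list of 7 numbers: the turn, a rotation vector about the tool's x, y, z in degrees, then the shift along the tool's x, y, z in mm, then the gripper command: -1 is shut, 1 is fully open, values between are in proportion. A call has 1 to 20 rows; each row is the pose to reach, as a shift and turn from the pose commanded when the call began, along the tool's axes at that moment; what a row does not reach only later rows make up. A row lasts 1/12 s, in which the tool goes at most 41.7 mm and 7.16 degrees, less where a joint would pass 70% of its speed; a pose out of reach is approached as far as the arm can. A call with a gripper value outside its range is refused whole. The fingers move at their own pace and stop on an object; "newtons" is the grip in N (left out, the last holds). Time passes only in rows, so rows that repeat a pose let the fingers close. It gives the time, the measured TCP pose, the force, the opening and the grip force at its end, in the units of the state.
- bot.get_state(): the state, without advancing time (a new reading comes with each control period).
- bot.get_image(name): name is "side" or "top" or "wrist"; returns the picture (400x640x3 uint8, blue, green, red); there is no depth.
- bot.calibration(name): a dict with "intrinsics" (3x3 intrinsics, pixels), "R" (3x3) and "t" (3): a world point X has camera coordinates R X + t. Camera axes: x right, y down, z forward; pixel columns grow to the right and rows downward; lengths in m; the calibration is good to about 2 mm. The wrist camera is an equidistant fisheye: a pixel r from the principal point sees the ray r / f radians off the axis. A picture is of the moment at which its call begins: read the wrist's pose just before it. calibration takes no time and is no camera call; for the wrist camera it gives the pose at the moment of the call.
- bot.finish_job(): hands the job in; it is judged then, once.
The state is a dict: "t": time; "joints": joint angles; "joint_vel": joint speeds; "tau": joint torques, N m; "tool_pos": TCP position; "eef_rot": TCP orientation; "ft_force": force on the tool from outside, world axes, zero at the start; "moment": the same for the moment, N m; "grip_width": finger opening in m; "finger_force": force on a finger pad.
Only numpy, scipy, OpenCV 4.12 (cv2) and the standard library are available. Lean on these libraries where they do the work, as an engineer would, in place of code of your own. Each camera call takes 0.05 s, during which the arm holds its last target. There are 200 camera calls.

### The job

Two spring-loaded test probes rest on two boards. Retract the probe of the short relay board: draw its upright knob straight back from the board against the spring, shift it sideways along the slot and let it settle into the holding notch, so that the probe stays parked off the board when you let go. Leave the probe of the long flat board where it is.

Things in the scene. Friction and masses are not known exactly. Their poses are not given: they have to be found in the camera images.
- relay_station: Probe station with the relay board. Dark base 205x144x12 mm fixed to the desk; origin mid-base at desk height; x (y left, z up) points from knob to board, within 30 deg of straight away from the robot. On its far end lies a short green board, 32x74 mm, with two cubic black relays and a terminal block (top at z 34). Probe pen on a sliding carriage at y -41; bright slotted gate plate, top at z 22.
- relay_knob_grip (a point): Grip centre of the relay station's knob: upright round black handle, 22 mm diameter, z 38 to 83 mm over the desk, this point at z 62. Pinch from above at any yaw; nothing on its station within 60 mm of it is above z 48. Starts at station x 35, y 0. Slides level, only as the slot lets its 8 mm pin. Springs pull it to station +x (1.7 N at start, 8 N at 56 mm) and, weakly (0.3 to 1 N), to y 0.
- relay_turn (a point): Where the knob's grip centre should be drawn to first: station x -15, y 0, z 62 mm, i.e. 50 mm straight back (-x) from its start. There the slot turns to +y. The knob can cross to +y only while its axis is at x -21 (end stop) to -9 mm, that is 6 mm either side of this point. Released here it snaps back to the start.
- relay_notch (a point): Where the knob's grip centre is when seated in the holding notch: station x -1, y 22, z 62 mm. The notch opens off the cross leg toward +x, 8 mm deep, for knob y of 16 to 28 mm (end stop), behind a 6 mm wide prong. From the turn go 22 mm to +y, then 14 mm to +x: the main spring presses the knob on the notch bottom and it holds, anywhere from y 16 to 28.
- strip_knob_grip (a point): The grip centre of the other station's knob, built alike, but with a long flat green board, 40x130 mm, on clear acrylic at its far end. This knob must stay where it is. Which of the two stations stands left and which right varies.

How it is judged:
At the end, for the whole second after the job is handed in: The relay station's knob sits in its holding notch and stays there by itself: within 5 mm of the notch point along the station's x, and no more than 10 mm short of it along y (it cannot overshoot). The other station's knob is within 10 mm of where it started (x of relay_knob_grip in the frame of relay_notch between -0.005 and 0.005 m and y of relay_knob_grip in the frame of relay_notch above -0.01 m and distance of strip_knob_grip from where it was at the start of the episode below 0.01 m); the robot touches nothing.
It fails at once if the probe of the long flat board is drawn back by more than 15 mm (distance of strip_knob_grip from where it was at the start of the episode above 0.015 m).
It also fails if it takes over 32 s, if anything falls off the work surface, if the arm or the gripper's body presses on something with over 40 N, if the wrist force passes 120 N, or if a joint passes its speed limit or range.

## Working session

There is one attempt and no reset: what is moved stays moved. The work goes in short steps, Python scripts to look and compute and a tool call to move; the robot and the scene stay as the last step left them, time stands still between calls to the robot, and variables do not carry over. Pictures are saved under pics/ and viewed, at most 10 in all, crops included, and the job is handed in when it is done.

Besides the shell and the picture viewer there is one more tool, called after ">>>" in YAML: its name, and indented under it one key for each argument. step_arm: Moves the arm, as the interface text tells. Its arguments: {"type":"object","properties":{"plan":{"type":"array"},"newtons":{"type":"number"}},"required":["plan"]}

```bash
mkdir -p pics; python3 - <<'E'
from rig import bot
import cv2
for n in("top","side"):
    cv2.imwrite(f"pics/{n}0.png",bot.get_image(n))
    c=bot.calibration(n);print(n,c)
s=bot.get_state();print(s["t"],s["tool_pos"],s["eef_rot"])
E
```

```text
top {'intrinsics': array([[424.39538774,   0.        , 319.45864832],
       [  0.        , 424.39538774, 199.69088242],
       [  0.        ,   0.        ,   1.        ]]), 'R': array([[-0.02815977, -0.99913063, -0.03074092],
       [-0.99576973,  0.03072931, -0.086593  ],
       [ 0.08746236,  0.02817244, -0.99576938]]), 't': array([0.24262115, 0.52718145, 0.88051737])}
side {'intrinsics': array([[418.17738281,   0.        , 323.36055305],
       [  0.        , 418.17738281, 204.18013578],
       [  0.        ,   0.        ,   1.        ]]), 'R': array([[-0.44568331,  0.89515378, -0.00813026],
       [ 0.75273483,  0.36982853, -0.54462568],
       [-0.48451693, -0.2488505 , -0.83863983]]), 't': array([ 0.03108573, -0.42971026,  1.20340466])}
0.1 [0.19133022 0.54158442 0.20387545] [ 1.69084806e-01  9.85601099e-01 -8.29142642e-04 -3.39393584e-04]
```

View pics/top0.png

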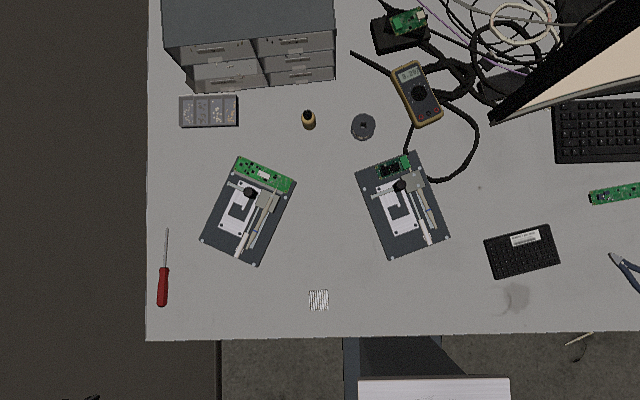

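View pics/side0.png

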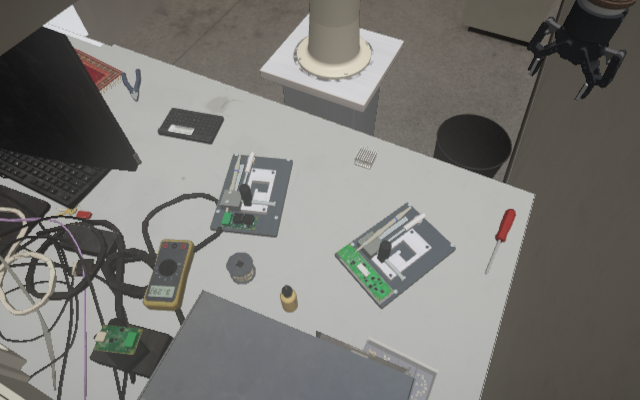

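The relay station is the right one in the top view (base around 402,205, knob about 400,186); in the side view it is on the left (knob about 245,195). The strip station is at about (248,210) in the top view.

```bash
cat > h.py <<'E'
import numpy as np,cv2
from rig import bot
def ray(n,u,v,z,c=None):
    c=c or bot.calibration(n);K=c["intrinsics"];R=np.array(c["R"]);t=np.array(c["t"])
    x=(u-K[0,2])/K[0,0];y=(v-K[1,2])/K[1,1]
    if n=="wrist":
        r=np.hypot(x,y);d=np.array([x/r*np.sin(r),y/r*np.sin(r),np.cos(r)]) if r>0 else np.array([0,0,1.])
    else:d=np.array([x,y,1])
    o=-R.T@t;d=R.T@d
    return o+d*(z-o[2])/d[2]
E
python3 - <<'E'
from h import *
im=cv2.imread("pics/top0.png");g=im.astype(int)
x0,y0=345,140
sub=im[140:270,345:465];hsv=cv2.cvtColor(sub,cv2.COLOR_BGR2HSV)
# base: dark slate
print(sub[100,40-10],sub[60,18],sub[20,12])
m=((sub.max(2)<110)).astype(np.uint8)*255
m=cv2.morphologyEx(m,cv2.MORPH_CLOSE,np.ones((25,25)));m=cv2.morphologyEx(m,cv2.MORPH_OPEN,np.ones((21,21)))
c=max(cv2.findContours(m,0,2)[0],key=cv2.contourArea)
P=np.array([ray("top",u+x0,v+y0,.012)[:2] for u,v in c[:,0]],np.float32)
print("rect",cv2.minAreaRect(P),cv2.boxPoints(cv2.minAreaRect(P)))
o=cv2.resize(sub,None,fx=4,fy=4,interpolation=cv2.INTER_CUBIC)
cv2.drawContours(o,[c*4],-1,(0,0,255),1)
s=cv2.resize(cv2.imread("pics/side0.png")[140:245,200:305],None,fx=4,fy=4,interpolation=cv2.INTER_CUBIC)
s=cv2.copyMakeBorder(s,0,520-420,0,0,0)
w=np.hstack([o,s])[:,:];w=cv2.resize(w,(0,0),fx=.86,fy=.86);print(w.shape)
cv2.imwrite("pics/c1.png",w)
E
```

```text
[136 139 140] [142 145 147] [137 139 141]
rect ((0.5196307897567749, 0.050968997180461884), (0.21276111900806427, 0.17111824452877045), 3.542947292327881) [[ 0.40816626  0.12979063]
 [ 0.41874084 -0.04100057]
 [ 0.6310953  -0.02785264]
 [ 0.6205207   0.14293855]]
(447, 774, 3)
```

View pics/c1.png

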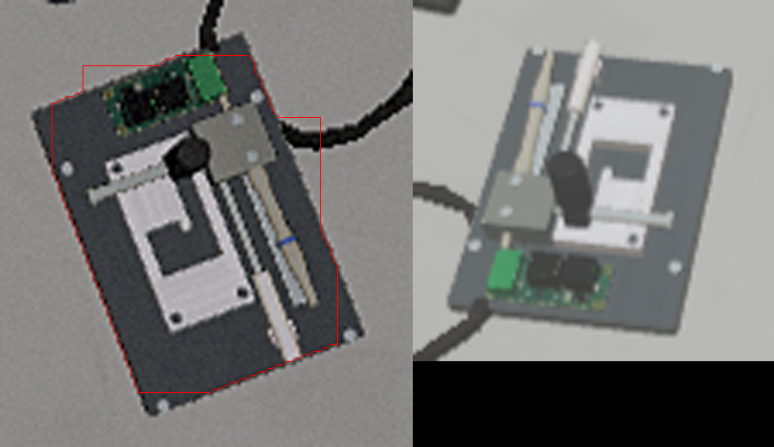

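The crop shows the base corners (33,110), (243,35), (362,332), (150,415) in the left part, knob top about (195,153); in the side part the knob's top is about (567,160).

```bash
python3 - <<'E'
from h import *
k=3.44
C=np.array([ray("top",345+u/k,140+v/k,.012) for u,v in[(33,110),(243,35),(362,332),(150,415)]])
print(C,[np.linalg.norm(C[i]-C[i-1]) for i in range(4)])
o=C.mean(0)[:2];d=(C[0]+C[1]-C[2]-C[3])[:2];d/=np.linalg.norm(d);l=np.array([-d[1],d[0]])
print("o",o,"yaw deg",np.degrees(np.arctan2(d[1],d[0])))
print("knob pred",o+.035*d,"turn",o-.015*d,"notch",o-.001*d+.022*l)
print("knob top seen",ray("top",345+195/k,140+153/k,.083),"side",ray("side",200+(567-413)/k,140+160/k,.08))
from scipy.spatial.transform import Rotation as Ro
s=bot.get_state();R=Ro.from_quat(s["eef_rot"]).as_matrix();print(R,s["t"])
t=np.r_[o+.035*d,.062];print("station d,l in tool",R.T@np.r_[d,0],R.T@np.r_[l,0],"tool shift to knob, TCP z .14",R.T@(np.r_[t[:2],.16]-s["tool_pos"])*1000)
E
```

```text
[[ 0.59362026  0.1491136   0.012     ]
 [ 0.63718238  0.01475406  0.012     ]
 [ 0.44787566 -0.04968435  0.012     ]
 [ 0.40029684  0.08345093  0.012     ]] [np.float64(0.20417034569902093), np.float64(0.14124497956240573), np.float64(0.19997335822637477), np.float64(0.14138156548705175)]
o [0.51974379 0.04940856] yaw deg 18.778950260329907
knob pred [0.55288065 0.06067568] turn [0.50554227 0.04457979] notch [0.51171482 0.06991553]
knob top seen [0.55459234 0.06018961 0.083     ] side [0.55086982 0.06091568 0.08      ]
[[-9.42820426e-01  3.33299779e-01 -9.49404225e-04]
 [ 3.33300904e-01  9.42819282e-01 -1.51963520e-03]
 [ 3.88622533e-04 -1.74918039e-03 -9.99998395e-01]] 0.1
station d,l in tool [-0.7853363   0.61906782 -0.00138806] [ 0.61906925  0.78533558 -0.00113311] tool shift to knob, TCP z .14 [-501.18150188 -332.82860282   44.26292548]
```

>>> step_arm:
  plan:
    - [[0,0,52,-501,-333,44,1],[0,0,52,-501,-333,44,1],[0,0,52,-501,-333,44,1],[0,0,52,-501,-333,44,1],[0,0,52,-501,-333,44,1],[0,0,52,-501,-333,44,1],[0,0,52,-501,-333,44,1],[0,0,52,-501,-333,44,1],[0,0,52,-501,-333,44,1],[0,0,52,-501,-333,44,1],[0,0,52,-501,-333,44,1],[0,0,52,-501,-333,44,1],[0,0,52,-501,-333,44,1],[0,0,52,-501,-333,44,1],[0,0,52,-501,-333,44,1],[0,0,52,-501,-333,44,1],[0,0,52,-501,-333,44,1],[0,0,52,-501,-333,44,1],[0,0,52,-501,-333,44,1],[0,0,52,-501,-333,44,1]]
  newtons: 50

```text
t: 1.77
tool_pos: [0.5524, 0.0624, 0.1609]
eef_rot: [0.583, 0.812, 0.0, -0.0]
ft_force: [-0.6, -0.2, 0.2]
grip_width: 0.0855
finger_force: 0.0
```

```bash
python3 - <<'E'
from h import *
from scipy.spatial.transform import Rotation as Ro
s=bot.get_state();c=bot.calibration("wrist");im=bot.get_image("wrist");cv2.imwrite("pics/w1.png",im)
R=Ro.from_quat(s["eef_rot"]).as_matrix();print(s["t"],s["tool_pos"],R,s["joints"])
import pickle;pickle.dump((c,s),open("w1.pkl","wb"))
E
```

```text
1.7667 [0.55239833 0.06237308 0.16088136] [[-3.19477106e-01  9.47593988e-01 -1.13034573e-04]
 [ 9.47593975e-01  3.19477121e-01  1.66000328e-04]
 [ 1.93412873e-04 -5.40775758e-05 -9.99999980e-01]] [-1.05047878e-01  1.46273220e-01  1.69939132e+00  1.59203790e-04
  1.29605794e+00 -4.30268715e-01]
```

View pics/w1.png

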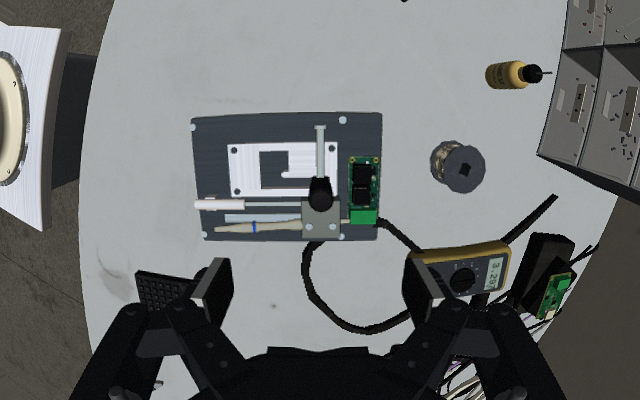

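The wrist view shows the knob about (320,195), the gate plate's slot left of it, and base corners near (192,119), (382,112), (377,241), (203,239).

```bash
python3 - <<'E'
from h import *
import pickle
c,s=pickle.load(open("w1.pkl","rb"))
print("cam",-np.array(c["R"]).T@c["t"],"axis",np.array(c["R"])[2])
C=np.array([ray("wrist",*p,.012,c) for p in[(382,112.5),(377.5,241),(203,240),(192,120)]])
o=C.mean(0)[:2];d=(C[0]+C[1]-C[2]-C[3])[:2];d/=np.linalg.norm(d)
print(C,[np.linalg.norm(C[i]-C[i-1]) for i in range(4)],o,np.degrees(np.arctan2(d[1],d[0])),"knob",o+.035*d)
im=cv2.imread("pics/w1.png")
m=(im[150:225,295:345].max(2)<45).astype(np.uint8)
n,_,st,ce=cv2.connectedComponentsWithStats(m)
for i in range(1,n):
  if st[i,4]>60:
    x,y,w,h=st[i,:4]+[295,150,0,0,0][:4] if False else st[i,:4];x+=295;y+=150
    print("blob",x,y,w,h,"bottom/top rays",ray("wrist",x+w/2,y+h-w/2,.083,c),ray("wrist",x+w/2,y+3,.038,c))
E
```

```text
cam [0.526712   0.13763286 0.32970933] axis [ 0.10004713 -0.29535375 -0.95013511]
[[ 0.59219347  0.15156715  0.012     ]
 [ 0.64081383  0.01618733  0.012     ]
 [ 0.4468109  -0.04979883  0.012     ]
 [ 0.40346239  0.08333086  0.012     ]] [np.float64(0.20068784511063273), np.float64(0.14384587219797573), np.float64(0.20491780618935812), np.float64(0.14000931466835784)] [0.52082015 0.05032163] 19.325451567619954 knob [0.55384804 0.0619043 ]
blob 301 177 40 35 bottom/top rays [0.55286352 0.07007986 0.083     ] [0.55370633 0.06924956 0.038     ]
```

>>> step_arm:
  plan:
    - [[0,0,0,0,1,30,1],[0,0,0,-1,1,60,1],[0,0,0,-1,1,85,1],[0,0,0,-1,1,108,1],[0,0,0,-1,1,108,1],[0,0,0,-1,1,108,1],[0,0,0,-1,1,108,-1],[0,0,0,-1,1,108,-1],[0,0,0,-1,1,108,-1],[0,0,0,-1,1,108,-1],[0,0,0,-1,1,108,-1],[0,0,0,-1,1,108,-1],[0,0,0,-1,1,108,-1],[0,0,0,-1,1,108,-1],[0,0,0,-1,1,108,-1],[0,0,0,-1,1,108,-1]]
  newtons: 50

```text
t: 3.15
tool_pos: [0.5553, 0.0605, 0.0536]
eef_rot: [0.584, 0.812, 0.001, 0.001]
ft_force: [2.3, 1.4, 6.0]
grip_width: 0.0159
finger_force: 45.7
```

```bash
python3 - <<'E'
from h import *
w=bot.get_image("wrist");a=bot.get_image("side");s=bot.get_state();print(s["t"],s["grip_width"],s["tool_pos"],s["ft_force"],s["moment"])
w=w[100:340,170:470]
a=cv2.resize(a[140:240,190:310],(480,400),interpolation=cv2.INTER_CUBIC);w=cv2.resize(w,(320,256))
cv2.imwrite("pics/c2.png",np.hstack([a,cv2.copyMakeBorder(w,0,144,0,0,0)]))
E
```

```text
3.25 0.01566597943016458 [0.55526139 0.0605336  0.05364152] [0.96886379 1.2743885  5.83362112] [ 0.2421207  -0.34513744  0.04205413]
```

View pics/c2.png

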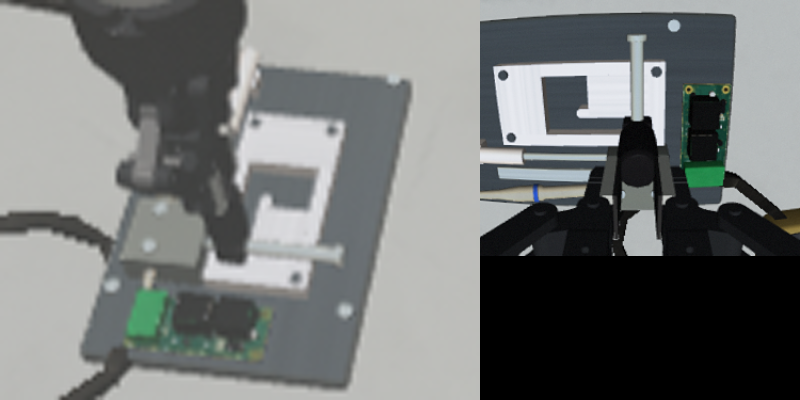

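```bash
python3 - <<'E'
from h import *
c=bot.calibration("wrist");K=c["intrinsics"]
def proj(X):
    p=np.array(c["R"])@X+c["t"];th=np.arctan2(np.hypot(*p[:2]),p[2]);q=p[:2]/np.hypot(*p[:2])*th
    return K[0,0]*q[0]+K[0,2],K[1,1]*q[1]+K[1,2]
w=bot.get_image("wrist")
o=cv2.resize(w[190:310,250:390],None,fx=5,fy=5,interpolation=cv2.INTER_CUBIC)
o=np.clip(o.astype(float)*2.2,0,255).astype(np.uint8)
for z,col in((.083,(0,0,255)),(.07,(0,255,0)),(.04,(255,0,0))):
    u,v=proj(np.array([.5545,.0610,z]));print(z,u,v);cv2.circle(o,(int((u-250)*5),int((v-190)*5)),4,col,1)
cv2.imwrite("pics/c3.png",o)
E
```

```text
0.083 316.67334214629153 262.9898148566122
0.07 316.6623028381915 251.42710863939587
0.04 316.6433912418689 229.90595483826957
```

View pics/c3.png

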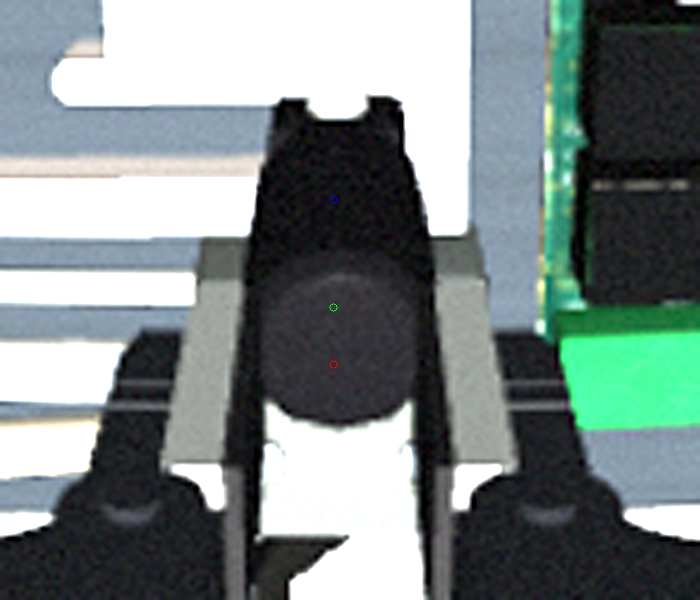

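The knob top disc (338,345 in the crop) sits centred between the pads, so the grasp is good. Pull straight back now.

>>> step_arm:
  plan:
    - [[0,0,0,0,-8,0,-1],[0,0,0,0,-16,0,-1],[0,0,0,0,-24,0,-1],[0,0,0,0,-32,0,-1],[0,0,0,0,-40,0,-1],[0,0,0,0,-46,0,-1],[0,0,0,0,-51,0,-1],[0,0,0,0,-51,0,-1],[0,0,0,0,-51,0,-1],[0,0,0,0,-51,0,-1]]
  newtons: 60

```text
t: 4.13
tool_pos: [0.5076, 0.0442, 0.0538]
eef_rot: [0.584, 0.812, 0.001, 0.002]
ft_force: [7.0, 2.3, 2.8]
grip_width: 0.0152
finger_force: 53.7
```

>>> step_arm:
  plan:
    - [[0,0,0,5,0,0,-1],[0,0,0,10,0,0,-1],[0,0,0,15,0,0,-1],[0,0,0,20,0,0,-1],[0,0,0,23,0,0,-1],[0,0,0,23,0,0,-1],[0,0,0,23,0,0,-1]]

```text
t: 4.72
tool_pos: [0.5005, 0.066, 0.0538]
eef_rot: [0.584, 0.812, 0.001, 0.002]
ft_force: [6.2, 2.1, 3.5]
grip_width: 0.0152
finger_force: 53.8
```

>>> step_arm:
  plan:
    - [[0,0,0,0,4,0,-1],[0,0,0,0,8,0,-1],[0,0,0,0,12,0,-1],[0,0,0,0,14,0,-1],[0,0,0,0,14,0,-1],[0,0,0,0,14,0,-1]]

```text
t: 5.22
tool_pos: [0.5136, 0.0702, 0.0537]
eef_rot: [0.584, 0.812, 0.001, 0.002]
ft_force: [5.6, 1.3, 5.1]
grip_width: 0.0152
finger_force: 54.2
```

>>> step_arm:
  plan:
    - [[0,0,0,0,0,0,0.3],[0,0,0,0,0,0,0.3],[0,0,0,0,0,0,0.3],[0,0,0,0,0,0,0.3],[0,0,0,0,0,0,0.3],[0,0,0,0,0,0,0.3],[0,0,0,0,0,-10,0.3],[0,0,0,0,0,-30,0.3],[0,0,0,0,0,-60,0.3],[0,0,0,0,0,-90,0.3],[0,0,0,0,0,-120,0.3],[0,0,0,0,0,-120,0.3],[0,0,0,0,0,-120,0.3]]

```text
t: 6.3
tool_pos: [0.5136, 0.0704, 0.1758]
eef_rot: [0.584, 0.812, 0.001, 0.002]
ft_force: [-1.2, -0.5, 0.2]
grip_width: 0.0553
finger_force: 0.0
```

```bash
python3 - <<'E'
from h import *
w=bot.get_image("wrist");a=bot.get_image("side");s=bot.get_state();print(s["t"],s["ft_force"])
a=cv2.resize(a[130:310,180:480],(480,288));w=cv2.resize(w,(320,200))
cv2.imwrite("pics/c4.png",np.hstack([a,cv2.copyMakeBorder(w,0,88,0,0,0)]))
E
```

```text
6.4 [-1.8146307  -0.87789485 -0.47328682]
```

View pics/c4.png

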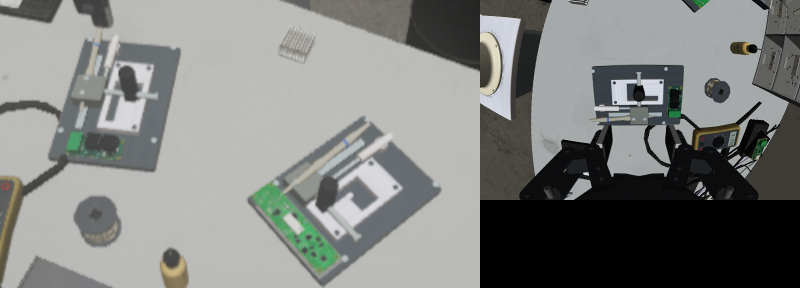

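The picture shows the relay knob parked in the notch with its carriage back (knob about 130,85). The strip knob is unchanged (about 325,195), and the gripper is clear.

```bash
python3 -c "
from rig import bot
print(bot.finish_job())"
```

```text
the job is handed in; nothing more can be done
None
```

The relay probe is parked in its holding notch and stayed there after I let go, the strip probe hasn't visibly moved, and the job was handed in at about 6.4 s; no verdict came back.

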